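# Chase the thread of a foot flange with a tap

## Task

Clean out the thread of the stainless foot flange on the tooling plate; the tap is already started in it. First press the raised handle of the toggle clamp right down so that the flange is held, then work the tap wrench as a fitter does: half a turn clockwise, a quarter turn back, half a turn on, a quarter back, and a last half turn, so that the tap ends one full turn deeper, at the bottom of its hole. Leave the clamp shut and the wrench on the tap, and do not shift anything else on the bench.

Things in the scene. Friction and masses are not known exactly. Their poses are not given: they have to be found in the camera images.
- fixture: Aluminium tooling plate 200 x 350 x 15 mm, fixed to the bench (it will not move). Origin: centre of its underside, on the bench; z up; its y axis runs along its length from the flange towards the clamp. The flange's centre is at (0, -70 mm) in this frame, the toggle clamp lies along the line x = 0 from y = -20 to y = +176 mm.
- clamp_pin (a point): The pin on which the toggle clamp's handle hinges, 39 mm above the bench, at (0, 54, 39) mm in the fixture frame; the hinge axis is the fixture's x.
- clamp_handle (a joint): Angle of the toggle clamp's handle, rad: 0 = shut, handle level and pointing along the fixture's +y; it starts raised at 1.05 to 1.25 (stop 1.35), free end up, still leaning to +y. Pressing the free end outwards (+y) and down shuts it, and brings the clamp's arm down on the flange. A stiff hinge (0.25 N m) that stays where it is left, with a hard stop at 0.
- handle_end (a point): Centre of the end of the clamp handle, 122 mm from the pin. The last 78 mm of the handle is a black round rubber grip, 16 mm in diameter.
- flange: Round stainless foot flange 90 mm across and 12 mm thick with a boss 36 mm across on top (40 mm high overall), seated between dowels on the plate and unable to move. Origin: centre of its underside, 15 mm above the bench, on the tap's axis.
- wrench_mid (a point): Middle of the tap wrench, on the tap's vertical axis at the bar's centre height, about 117 mm above the bench. A straight level bar, 224 mm long: dark centre block 62 x 22 mm, 17 high, and on either side a round steel arm 12 mm in diameter (dark 17 mm collars out to 47 mm from the axis). With the clamp shut, nothing under the bar but the tap (12 mm across) is higher than 65 mm above the bench.
- wrench_end (a point): Centre of the end of one of the two arms of the tap wrench, 112 mm from wrench_mid (the other arm is the same on the far side).
- tap_wrench (a joint): How far the tap has been turned in, rad: 0 at the start, growing clockwise seen from above (right-hand thread), 1.75 mm deeper per turn (the bar sinks with it). Turning takes about 0.3 N m either way, it stays where it is left, and the tap bottoms in the hole with a hard stop at 6.40 (a little over one full turn).
- paste_tin: small aluminium screw-lid tin of tapping paste, 40 mm across, 34 mm high, standing on the tooling plate. Origin: centre of its underside.
- test_bolt: steel M12 hexagon bolt standing on its head on the tooling plate, 46 mm high. Origin: centre of its underside.
- spare_flange: a second, loose flange like the one in the fixture (90 mm across, 40 mm high) without a tap in it, lying on the bench. Origin: centre of its underside.
- spanner: steel spanner lying on the bench, 190 mm long. Origin: underside, mid-length. Not to be moved.
- wash_bottle: white plastic wash bottle with a bent spout, 70 mm across, 178 mm high. Origin: centre of its underside.
- dipper: stainless milk dipper: straight cup 62 mm across, 85 mm high, with an upright flat handle reaching 197 mm. Origin: centre of its underside.
- beaker: clear plastic cup, 72 mm across, 95 mm high. Origin: centre of its underside.
- oil_bottle: grey plastic oil bottle with a black cap, 48 mm across, 120 mm high. Origin: centre of its underside.

How it is judged:
By the outcome, as a careful person would: the job done as asked, in the order asked, and still so for the second after the job is handed in, with the robot touching nothing.
It also fails if it takes over 70 s, if anything falls off the work surface, if the arm or the gripper's body presses on something with over 40 N, if the wrist force passes 120 N, or if a joint passes its speed limit or range.

## Robot

A 7-joint arm with a two-finger parallel gripper is mounted at the origin on the work surface. World frame = base frame: x ahead of the robot, y to its left, z up, the work surface at z = 0. Lengths are in m, angles in rad, forces in N, time in s.
With the tool pointing down it reaches from about 0.35 to 0.9 m from the base axis. Payload 19.9 kg.
Tool frame: the origin (TCP) lies where the fingers leave the gripper's body, on its centre line; the fingertips stand 97 mm ahead of it and the grasp point (between the pads) lies 78 mm ahead of it (manip.grasp_offset is the z of the grasp point in the tool frame, in m); z points along the fingers, y is the line along which they close (so a half turn about z gives the same grasp; the last joint's range is limited). The gripper opens to 94 mm and grips with 3 to 60 N. Pads are 16 mm wide; open, the fingers measure 119 mm over their backs; the gripper's body (75 mm by 177 mm) begins 78 mm behind the grasp point.
Start: joints at [1.181, 0.417, -0.01, 1.614, 0.005, 1.111, -0.053], TCP at [0.213, -0.588, 0.303] pointing down, gripper open.
Joint ranges: [-2.81, 2.81], [-0.39, 2.02], [-1.27, 1.25], [0.06, 2.57], [-1.19, 4.33], [0.19, 2], [-2.82, 2.82]. Speed limits (rad/s): [1.89, 1.89, 2.39, 2.39, 3.01, 3.01, 3.01].

## Interface

Orientations are given as a unit quaternion [x, y, z, w].
In Python, from station import manip gives the robot as it stands.
- The arm moves only by the shell command python3 inch.py, which reads ROWS from standard input. ROWS is a JSON list of rows, 1 to 8 of them, each written [[dx, dy, dz], turn, opening]: dx, dy, dz in cm, then a turn about the tool's z in units of 0.25 rad, then the finger opening in m; each row is the pose to reach, as a shift and turn from the pose commanded when the command began, along the tool's axes at that moment; what a row does not reach only later rows make up. A row lasts 1/8 s, in which the tool goes at most 0.0625 m and 0.188 rad, less where a joint would pass 70% of its speed; a pose out of reach is approached as far as the arm can. The fingers move at their own pace and stop on an object; the grip force is fixed at half the most. Time passes only in rows, so rows that do not move let the fingers close. It prints the time, the measured TCP pose, the force, the opening and the grip force at its end. Input that does not fit is refused with a message, and nothing moves.
- manip.get_obs(): the state, without advancing time (a new reading comes with each control period).
- manip.read_camera(name): name is "scene" or "top" or "wrist"; returns the picture (420x560x3 uint8, red, green, blue); there is no depth.
- manip.calibration(name): a dict with "intrinsics" (3x3 intrinsics, pixels), "R" (3x3) and "t" (3): a world point X has camera coordinates R X + t. Camera axes: x right, y down, z forward; pixel columns grow to the right and rows downward; lengths in m; the calibration is good to about 2 mm. The wrist camera is an equidistant fisheye: a pixel r from the principal point sees the ray r / f radians off the axis. A picture is of the moment at which its call begins: read the wrist's pose just before it. calibration takes no time and is no camera call; for the wrist camera it gives the pose at the moment of the call.
- manip.finish_job(): hands the job in; it is judged then, once.
The state is a dict: "clock": time; "q": joint angles; "qvel": joint speeds; "tau": joint torques, N m; "ee_pos": TCP position; "ee_rot": TCP orientation; "ft_force": force on the tool from outside, world axes, zero at the start; "ft_torque": the same for the moment, N m; "grip_width": finger opening in m; "gripper_force": force on a finger pad.
Only numpy, scipy, OpenCV 4.12 (cv2) and the standard library are available. Lean on these libraries where they do the work, as an engineer would, in place of code of your own. Each camera call takes 0.05 s, during which the arm holds its last target. There are 200 camera calls.

## Working session

There is one attempt and no reset: what is moved stays moved. The work goes in short steps, Python scripts to look and compute and a shell command to move; the robot and the scene stay as the last step left them, time stands still between calls to the robot, and variables do not carry over. Pictures are saved under pics/ and viewed, at most 10 in all, crops included, and the job is handed in when it is done.

```bash
ls; mkdir -p pics
python3 - <<'E'
from station import manip
import cv2,numpy as np
o=manip.get_obs();print(o['clock'],o['ee_pos'],o['ee_rot'],o['grip_width'],manip.grasp_offset)
for n in ('scene','top'):
    im=manip.read_camera(n);cv2.imwrite(f'pics/{n}0.png',im[:,:,::-1])
    c=manip.calibration(n);print(n,np.round(c['intrinsics'],1).tolist(),np.round(c['R'],3).tolist(),np.round(c['t'],3), -c['R'].T@c['t'])
E
```

```text
inch.py
pics
station.py
0.0 [ 0.21291885 -0.58734279  0.30204076] [ 9.84918841e-01  1.73015983e-01 -1.36536110e-04 -5.72043863e-04] 0.09394743661086474 0.0784
scene [[486.2, 0.0, 270.5], [0.0, 486.2, 200.5], [0.0, 0.0, 1.0]] [[0.826, 0.564, -0.015], [0.359, -0.547, -0.756], [-0.435, 0.619, -0.654]] [-0.471 -0.132  1.7  ] [ 1.17539218 -0.85929564  1.0053671 ]
top [[436.6, 0.0, 278.3], [0.0, 436.6, 202.9], [0.0, 0.0, 1.0]] [[0.008, -1.0, 0.001], [-0.995, -0.008, -0.098], [0.098, -0.0, -0.995]] [0.007 0.564 1.488] [0.41620409 0.01172138 1.53564928]
```

View pics/scene0.png

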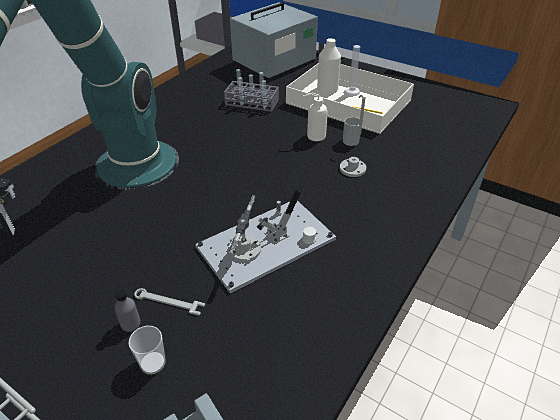

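View pics/top0.png

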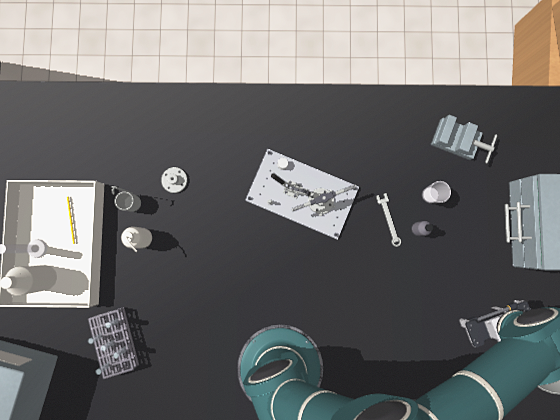

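The plate spans top pixels (246–359, 149–239), with the flange and wrench at about (322,200) and the clamp handle pointing to upper left at about (275,178). I'll enlarge both views.

Run:
```python
import cv2,numpy as np
t=cv2.imread('pics/top0.png')[145:245,240:370];s=cv2.imread('pics/scene0.png')[185:295,190:340]
cv2.imwrite('pics/c_top.png',cv2.resize(t,None,fx=6,fy=6,interpolation=cv2.INTER_CUBIC))
cv2.imwrite('pics/c_scene.png',cv2.resize(s,None,fx=5,fy=5,interpolation=cv2.INTER_CUBIC))
```

```text
(no output)
```

View pics/c_top.png

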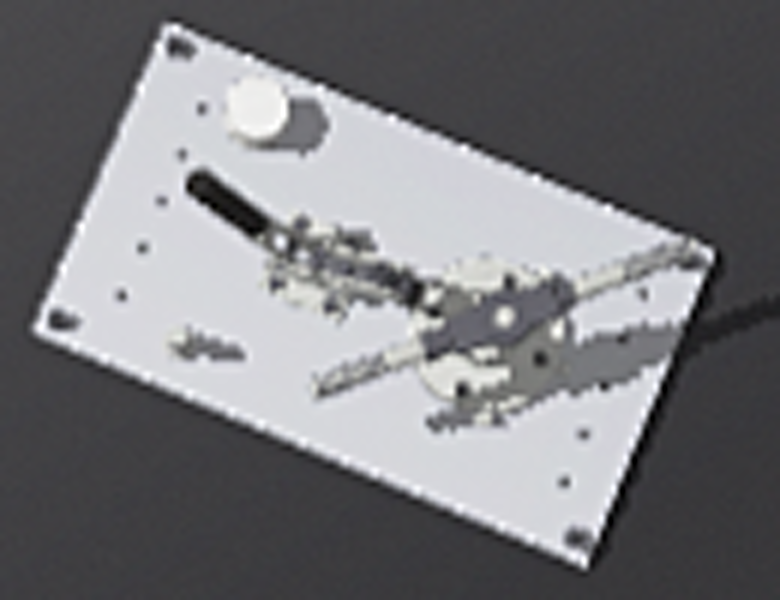

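View pics/c_scene.png

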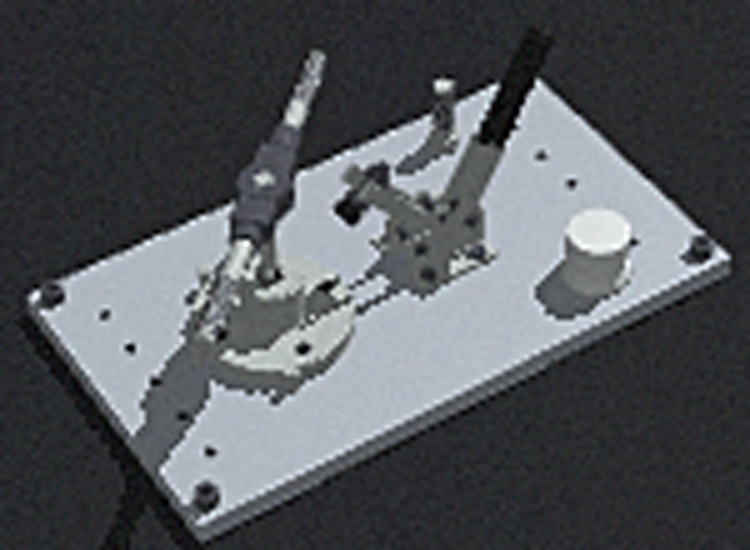

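Top crop: plate corners (170,20), (717,250), (588,568), (33,332); wrench ends (692,247), (318,388); mid (505,318); handle end (200,183). Scene crop: handle end (540,32), wrench mid (263,182), wrench far end (318,55). The tin is beside the handle at (258,110), and the bolt is at (195,345) in the top crop.

```bash
cat > h.py <<'E'
from station import manip
import numpy as np
from scipy.spatial.transform import Rotation as Ro
def ray(n,p):
    c=manip.calibration(n);R=np.array(c['R']);d=R.T@np.linalg.inv(c['intrinsics'])@[p[0],p[1],1]
    return -R.T@np.array(c['t']),d
def atz(n,p,z):
    o,d=ray(n,p);return o+d*(z-o[2])/d[2]
def tri(a,b):
    A=[];B=[]
    for n,p in (('top',a),('scene',b)):
        o,d=ray(n,p);d=d/np.linalg.norm(d);P=np.eye(3)-np.outer(d,d);A.append(P);B.append(P@o)
    return np.linalg.lstsq(np.vstack(A),np.hstack(B),rcond=None)[0]
E
python3 - <<'E'
from h import *
T=lambda x,y:((x+.5)/6-.5+240,(y+.5)/6-.5+145)
S=lambda x,y:((x+.5)/5-.5+190,(y+.5)/5-.5+185)
C=[atz('top',T(*p),.015) for p in ((170,20),(717,250),(588,568),(33,332))]
print(np.round(C,4));c=np.mean(C,0)
print([np.linalg.norm(C[i]-C[i-1]).round(4) for i in range(4)])
ey=(C[0]+C[3]-C[1]-C[2])[:2];ey/=np.linalg.norm(ey);ex=np.array([ey[1],-ey[0]])
print('centre',c,'ey',ey,np.arctan2(ey[1],ey[0]),'ex',ex)
F=lambda x,y:c[:2]+ex*x+ey*y
print('flange',F(0,-.07),'pin',F(0,.054),'shut end',F(0,.176))
E1=atz('top',T(692,247),.117);E2=atz('top',T(318,388),.117);print('ends',E1,E2,(E1+E2)/2,np.linalg.norm(E1-E2),np.arctan2(*(E1-E2)[1::-1]))
print('mid',atz('top',T(505,318),.125),tri(T(505,318),S(263,182)))
h=tri(T(200,183),S(540,32));print('hend',h, np.hypot(np.linalg.norm(h[:2]-F(0,.054)),h[2]-.039),np.arctan2(h[2]-.039,(h[:2]-F(0,.054))@ey),(h[:2]-c[:2])@ex)
print('tin',atz('top',T(258,107),.049),'in F',[(atz('top',T(258,107),.049)[:2]-c[:2])@e for e in (ex,ey)])
print('e1 tri',tri(T(692,247),S(318,55)))
E
```

```text
[[ 0.7606  0.0497  0.015 ]
 [ 0.6264 -0.272   0.015 ]
 [ 0.4401 -0.1955  0.015 ]
 [ 0.5747  0.1277  0.015 ]]
[np.float64(0.2016), np.float64(0.3487), np.float64(0.2013), np.float64(0.3502)]
centre [ 0.60044737 -0.07252079  0.015     ] ey [0.38473192 0.92302836] 1.1758789517297603 ex [ 0.92302836 -0.38473192]
flange [ 0.57351613 -0.13713277] pin [ 0.62122289 -0.02267725] shut end [0.66816019 0.0899322 ]
ends [ 0.6137946  -0.23933913  0.117     ] [ 0.53477804 -0.03538667  0.117     ] [ 0.57428632 -0.1373629   0.117     ] 0.21872408166192817 -1.2011760541556176
mid [ 0.57301542 -0.13624578  0.125     ] [ 0.57369404 -0.13567969  0.12494057]
hend [0.64284988 0.0298013  0.1445571 ] 0.11985002064047467 1.077432732134922 -0.0002278517693290738
tin [ 0.70242794 -0.00228298  0.049     ] in F [np.float64(0.06710823677621577), np.float64(0.10406666705343517)]
e1 tri [ 0.61809113 -0.19202558  0.27137967]
```

Everything agrees: plate 201 x 350 mm, handle end 120 mm from the pin at about 1.08 rad, wrench mid at z = 0.125. Next I'll work out the approach to the handle: fingers closed, tool x along the fixture's y.

```bash
cat >> h.py <<'E'
C0=np.array([.60045,-.07252]);ey=np.array([.38473,.92303]);ex=np.array([.92303,-.38473]);A=np.array([.5737,-.1367])
def F(x,y,z): return np.r_[C0+ex*x+ey*y,z]
def rel(p,yaw_y):  # target TCP, world angle of tool y
    o=manip.get_obs();R=Ro.from_quat(o['ee_rot']).as_matrix()
    w=np.arctan2(R[1,1],R[0,1]);t=(w-yaw_y+np.pi/2)%np.pi-np.pi/2
    print('rel',np.round(R.T@(p-o['ee_pos']),4),'turn',round(t,4),'q',np.round(o['q'],2),'F',np.round(o['ft_force'],1),'M',np.round(o['ft_torque'],2),'t',o['clock'])
E
python3 -c "
from h import *
rel(F(0,.06,.302),-.3948)"
```

```text
rel [ 5.804e-01 -3.961e-01  5.000e-04] turn -0.8282 q [ 1.18  0.42 -0.01  1.61  0.    1.11 -0.05] F [-0.1  0.8  0.4] M [-0.01 -0.05  0.01] t 0.1
```
distance .703. 12 rows. Rows of next points: each row up to 0.0625. Row can be the final target repeated? "each row is the pose to reach... at most 0.0625, what a row does not reach later rows make up". So write final target 8 times. Displacement beyond IK limits okay.

Units first: shifts go in cm and turns go in units of 0.25 rad. So 0.58 m is 58, -0.396 m is -39.6, -0.828 rad is -3.312.

```bash
echo '[[[58,-39.6,0],-3.312,0],[[58,-39.6,0],-3.312,0],[[58,-39.6,0],-3.312,0],[[58,-39.6,0],-3.312,0],[[58,-39.6,0],-3.312,0],[[58,-39.6,0],-3.312,0],[[58,-39.6,0],-3.312,0],[[58,-39.6,0],-3.312,0]]' | python3 inch.py; python3 -c "
from h import *
rel(F(0,.06,.302),-.3948)"
```

```text
clock: 1.1
ee_pos: [0.5059, -0.1801, 0.3026]
ee_rot: [0.832, 0.554, -0.0, 0.0]
ft_force: [0.5, -0.9, -0.3]
grip_width: 0.0172
gripper_force: 0.0
rel [0.1957 0.0458 0.0006] turn -0.0005 q [ 0.63  0.29 -0.41  1.82  0.13  1.06 -0.22] F [ 0.5 -0.9 -0.3] M [-0.08 -0.05  0.  ] t 1.1
```

```bash
echo '[[[19.5,4.6,0],0,0],[[19.5,4.6,0],0,0],[[19.5,4.6,0],0,0],[[19.5,4.6,0],0,0],[[19.5,4.6,0],0,0],[[19.5,4.6,0],0,0]]' | python3 inch.py; python3 -c "
from h import *
rel(F(0,.068,.214),-.3948)"
```

```text
clock: 1.85
ee_pos: [0.6221, -0.0212, 0.3025]
ee_rot: [0.833, 0.554, -0.0, 0.0]
ft_force: [1.5, -0.4, -0.3]
grip_width: 0.0002
gripper_force: 0.0
rel [ 0.0124 -0.0002  0.0885] turn -0.0021 q [ 0.33  0.45 -0.46  1.61  0.22  1.13 -0.58] F [ 1.5 -0.4 -0.3] M [-0.01 -0.1   0.04] t 1.85
```

To row units: 0.075 m is 7.5, 0.04 m is 4.

```bash
echo '[[[1.2,0,4],0,0],[[1.2,0,7.5],0,0],[[1.2,0,7.5],0,0],[[1.2,0,7.5],0,0]]' | python3 inch.py; python3 -c "
from h import *
rel(F(0,.086,.2277),-.3948)"
```

```text
clock: 2.35
ee_pos: [0.6276, -0.0093, 0.2292]
ee_rot: [0.832, 0.554, 0.001, 0.0]
ft_force: [0.4, 1.5, 0.5]
grip_width: 0.0006
gripper_force: 0.0
rel [ 0.0172 -0.0007  0.0015] turn -0.0015 q [ 0.29  0.53 -0.44  1.66  0.26  1.   -0.64] F [0.4 1.5 0.5] M [-0.   -0.08  0.03] t 2.35
```

```bash
echo '[[[1.7,0,0.15],0,0],[[2.6,0,0.6],0,0],[[3.5,0,1.2],0,0],[[4.3,0,1.8],0,0],[[5,0,2.5],0,0],[[5.7,0,3.3],0,0],[[6.25,0,4.1],0,0],[[6.25,0,4.1],0,0]]' | python3 inch.py; python3 -c "
from h import *
rel(F(0,.1455,.146),-.3948)"
```

```text
clock: 3.35
ee_pos: [0.6511, 0.0498, 0.1857]
ee_rot: [0.832, 0.555, -0.0, -0.001]
ft_force: [-0.0, 0.4, 0.3]
grip_width: 0.0004
gripper_force: 0.0
rel [0.0131 0.0004 0.0397] turn 0.0003 q [ 0.18  0.63 -0.43  1.62  0.3   0.96 -0.74] F [-0.   0.4  0.3] M [-0.05  0.   -0.01] t 3.35
```

Run:
```python
from h import *
import cv2
im=manip.read_camera('scene')[150:300,190:350,::-1]
cv2.imwrite('pics/s1.png',cv2.resize(im,None,fx=4,fy=4,interpolation=cv2.INTER_CUBIC))
```

```text
(no output)
```

View pics/s1.png

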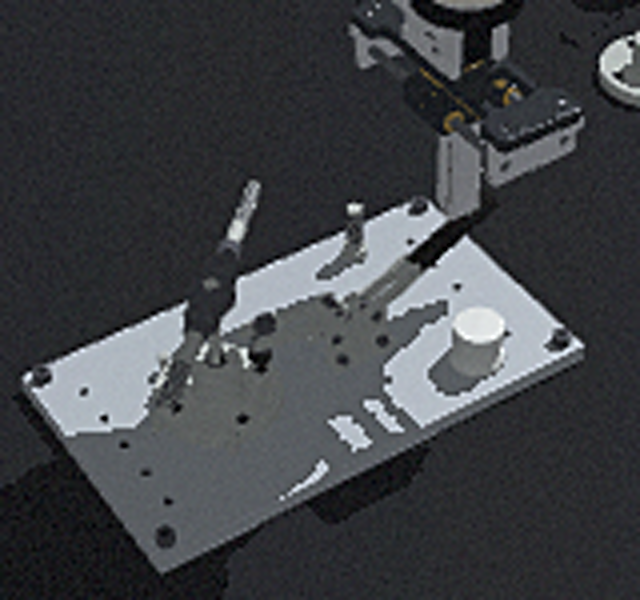

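The handle (from about (370,300) to (490,200)) has come down to roughly half, with the fingertip on its grip at (460,205). I'll keep going.

To row units: 0.041 m is 4.1, 0.04 m is 4.

```bash
echo '[[[0.5,0,1],0,0],[[0.8,0,1.8],0,0],[[1.1,0,2.6],0,0],[[1.2,0,3.3],0,0],[[1.3,0,3.8],0,0],[[1.3,0,4],0,0],[[1.3,0,4.1],0,0]]' | python3 inch.py; python3 -c "
from h import *
rel(F(0,.1455,.144),-.3948)"
```

```text
clock: 4.28
ee_pos: [0.6563, 0.0615, 0.1457]
ee_rot: [0.832, 0.555, 0.0, -0.0]
ft_force: [0.3, 2.1, 3.1]
grip_width: 0.0006
gripper_force: 1.1
rel [0.0003 0.     0.0017] turn -0.0 q [ 0.15  0.69 -0.41  1.62  0.33  0.9  -0.78] F [0.3 2.1 3.1] M [ 0.33 -0.07  0.04] t 4.275
```

Press the last millimetres gently, watching the force.

To row units: 0.003 m is 0.3, 0.002 m is 0.2.

```bash
echo '[[[0,0,0.2],0,0],[[0,0,0.3],0,0],[[0,0,0.3],0,0]]' | python3 inch.py; echo '[[[0,0,0.1],0,0],[[0,0,0.2],0,0],[[0,0,0.2],0,0]]' | python3 inch.py
```

```text
clock: 4.65
ee_pos: [0.6565, 0.0616, 0.1439]
ee_rot: [0.832, 0.555, 0.0, 0.0]
ft_force: [-5.7, 1.5, 17.8]
grip_width: 0.0003
gripper_force: 9.3
clock: 5.03
ee_pos: [0.6566, 0.0617, 0.1433]
ee_rot: [0.832, 0.555, 0.001, 0.0]
ft_force: [-14.4, 0.3, 38.8]
grip_width: 0.0005
gripper_force: 19.2
```

Clamp is at its hard stop (39 N at the fingertip). Raise and go to the wrench.

To row units: -0.15 m is -15, -0.11 m is -11.

```bash
echo '[[[0,0,-5],0,0],[[0,0,-11],0,0],[[0,0,-15],0,0.03],[[0,0,-15],0,0.05]]' | python3 inch.py; python3 -c "
from h import *
rel(np.r_[A,.27],.3696)"
```

```text
clock: 5.52
ee_pos: [0.6571, 0.0613, 0.2938]
ee_rot: [0.832, 0.554, 0.002, 0.001]
ft_force: [-0.1, -0.2, -0.4]
grip_width: 0.0171
gripper_force: 0.0
rel [-0.2149 -0.0008  0.0234] turn -0.7649 q [ 0.18  0.53 -0.46  1.52  0.25  1.15 -0.72] F [-0.1 -0.2 -0.4] M [-0.03 -0.07  0.03] t 5.525
```

To row units: -0.215 m is -21.5, -0.18 m is -18, -0.765 rad is -3.06.

```bash
echo '[[[-6,0,0],-0.76,0.06],[[-12,0,0],-1.52,0.06],[[-18,0,0],-2.28,0.06],[[-21.5,-0.1,1],-3.06,0.06],[[-21.5,-0.1,2.3],-3.06,0.06],[[-21.5,-0.1,2.3],-3.06,0.06],[[-21.5,-0.1,2.3],-3.06,0.06]]' | python3 inch.py
python3 - <<'E'
from h import *
import cv2
rel(np.r_[A,.195],.3696)
im=manip.read_camera('scene')[150:300,190:350,::-1]
w=manip.read_camera('wrist')[:,:,::-1]
cv2.imwrite('pics/s2.png',np.hstack([cv2.resize(im,(448,420),interpolation=cv2.INTER_CUBIC),w[:,105:455]]))
E
```

```text
clock: 6.4
ee_pos: [0.5731, -0.1354, 0.2676]
ee_rot: [0.565, 0.825, 0.0, -0.0]
ft_force: [1.3, 1.3, 0.2]
grip_width: 0.0602
gripper_force: 0.0
rel [-0.0015  0.0001  0.0726] turn 0.0007 q [ 0.63  0.45 -0.59  1.73  0.28  1.05  0.32] F [1.3 1.3 0.2] M [ 0.01 -0.13  0.02] t 6.4
```

View pics/s2.png

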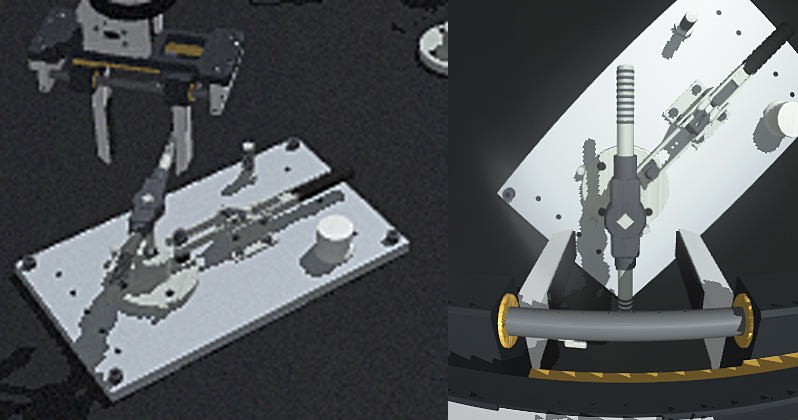

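The clamp is shut: handle level from (190,235) to (350,175), arm down on the flange. The wrench bar is centred between the fingers and square to them (wrist view, bar at column ~625, diamond at (625,222)). Descend and grip.

```bash
echo '[[[-0.1,0,4],0,0.06],[[-0.1,0,7.3],0,0.06],[[-0.1,0,7.3],0,0.06],[[-0.1,0,7.3],0,0.01],[[-0.1,0,7.3],0,0],[[-0.1,0,7.3],0,0],[[-0.1,0,7.3],0,0],[[-0.1,0,7.3],0,0]]' | python3 inch.py;python3 -c "
from h import *
rel(np.r_[A,.195],.3696)"
```

```text
clock: 7.5
ee_pos: [0.5735, -0.1376, 0.195]
ee_rot: [0.565, 0.825, 0.0, 0.001]
ft_force: [4.2, -0.6, 0.2]
grip_width: 0.0217
gripper_force: 30.0
rel [0.0008 0.0005 0.    ] turn 0.0006 q [ 0.6   0.54 -0.55  1.78  0.34  0.92  0.27] F [ 4.2 -0.6  0.2] M [ 0.1  -1.07  0.07] t 7.5
```

```bash
echo '[[[0,0,0],0.4,0],[[0,0,0],1,0],[[0,0,0],1.6,0],[[0,0,0],1.6,0]]' | python3 inch.py;python3 -c "
from h import *
rel(np.r_[A,.195],.3696)"
```

```text
clock: 8.0
ee_pos: [0.5733, -0.1377, 0.1949]
ee_rot: [0.717, 0.697, 0.0, 0.0]
ft_force: [2.2, 0.0, 1.9]
grip_width: 0.0217
gripper_force: 30.1
rel [ 0.001   0.0004 -0.0001] turn -0.3988 q [ 0.54  0.52 -0.46  1.78  0.28  0.9  -0.08] F [2.2 0.  1.9] M [-0.04 -0.64 -0.28] t 8.0
```

No slip: width unchanged, and the 0.28 N m reading matches the thread drag. Continue to the quarter.

```bash
echo '[[[0,0,0],0.6,0],[[0,0,0.01],1.2,0],[[0,0,0.01],1.8,0],[[0,0,0.02],2.4,0],[[0,0,0.02],3,0],[[0,0,0.03],3.6,0],[[0,0,0.03],4.2,0],[[0,0,0.04],4.684,0]]' | python3 inch.py;python3 -c "
from h import *
rel(np.r_[A,.195],.3696)"
```

```text
clock: 9.0
ee_pos: [0.5727, -0.1372, 0.1946]
ee_rot: [0.983, 0.184, -0.0, -0.0]
ft_force: [-5.0, 2.6, 10.2]
grip_width: 0.022
gripper_force: 30.1
rel [ 0.0011 -0.0001 -0.0004] turn -1.5701 q [ 0.34  0.48 -0.2   1.79  0.12  0.88 -1.12] F [-5.   2.6 10.2] M [0.76 1.13 0.27] t 9.0
```

```bash
echo '[[[0,0,0],0.6,0],[[0,0,0],1.2,0],[[0,0,0],1.8,0],[[0,0,0],2.4,0],[[0,0,0],2.4,0]]' | python3 inch.py;python3 - <<'E'
from h import *
import cv2
rel(np.r_[A,.195],.3696)
w=manip.read_camera('wrist')[:,:,::-1]
cv2.imwrite('pics/w3.png',w)
E
```

```text
clock: 9.62
ee_pos: [0.5727, -0.1368, 0.1944]
ee_rot: [0.994, -0.113, -0.001, -0.0]
ft_force: [-4.5, 5.4, 9.0]
grip_width: 0.0219
gripper_force: 30.0
rel [ 0.001  -0.0003 -0.0006] turn 0.9737 q [ 0.23  0.48 -0.06  1.8   0.04  0.87 -1.65] F [-4.5  5.4  9. ] M [ 1.16  0.96 -0.19] t 9.625
```

View pics/w3.png

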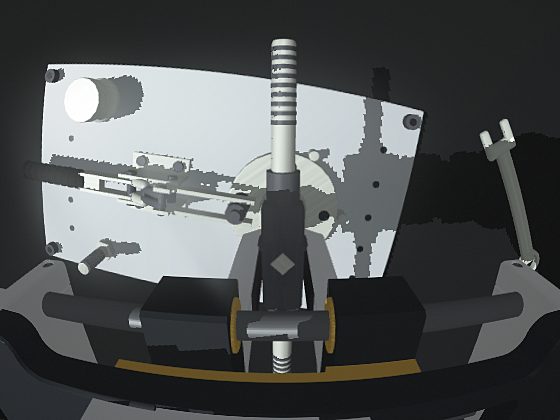

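The wrench bar still lies square in the fingers (column 284), so it turns with the tool. 2.168 rad so far; 0.974 to the half turn.

To row units: 0.0002 m is 0.02, 0.0001 m is 0.01, 0.985 rad is 3.94.

```bash
echo '[[[0,0,0],0.6,0],[[0,0,0],1.2,0],[[0,0,0],1.8,0],[[0,0,0],2.4,0],[[0,0,0.01],3,0],[[0,0,0.02],3.6,0],[[0,0,0.02],3.94,0],[[0,0,0.02],3.94,0]]' | python3 inch.py;python3 -c "
from h import *
rel(np.r_[A,.195],.3696)"
```

```text
clock: 10.68
ee_pos: [0.5731, -0.1363, 0.1941]
ee_rot: [0.822, -0.569, -0.001, -0.0]
ft_force: [-1.0, 7.5, 6.6]
grip_width: 0.0216
gripper_force: 30.0
rel [ 0.0006 -0.0004 -0.0009] turn -0.0097 q [ 0.06  0.48  0.16  1.8  -0.1   0.87 -2.52] F [-1.   7.5  6.6] M [ 1.78  0.17 -0.07] t 10.675
```

```bash
echo '[[[0,0,0],-0.68,0],[[0,0,-0.01],-1.36,0],[[0,0,-0.01],-2.04,0],[[0,0,-0.02],-2.72,0],[[0,0,-0.02],-3.4,0],[[0,0,-0.02],-4.08,0],[[0,0,-0.03],-4.76,0],[[0,0,-0.03],-5.44,0]]' | python3 inch.py >/dev/null; echo '[[[0,0,0],-0.6,0],[[0,0,-0.01],-0.9,0],[[0,0,-0.01],-0.9,0]]' | python3 inch.py; python3 -c "
from h import *
rel(np.r_[A,.195],.3696)"
```

```text
clock: 12.05
ee_pos: [0.5727, -0.1372, 0.1946]
ee_rot: [0.982, 0.187, -0.0, -0.001]
ft_force: [-3.5, 4.2, 7.3]
grip_width: 0.022
gripper_force: 30.0
rel [ 0.0011 -0.0001 -0.0004] turn -1.5649 q [ 0.34  0.48 -0.2   1.79  0.12  0.88 -1.11] F [-3.5  4.2  7.3] M [ 0.79  0.75 -0.02] t 12.05
```

Release, raise, turn the hand back half a turn, re-grip.

To row units: -0.045 m is -4.5, -0.72 rad is -2.88.

```bash
echo '[[[0,0,0],0,0.05],[[0,0,0],0,0.05],[[0,0,0],0,0.05],[[0,0,-4.5],0,0.05],[[0,0,-4.5],-0.72,0.05],[[0,0,-4.5],-1.44,0.05],[[0,0,-4.5],-2.16,0.05],[[0,0,-4.5],-2.88,0.05]]' | python3 inch.py; echo '[[[0,0,0],-12,0.05],[[0,0,0],-12,0.05],[[0,0,0],-12,0.05],[[0,0,0],-12,0.05],[[0,0,0],-12,0.05],[[0,0,0],-12,0.05],[[0,0,0],-12,0.05],[[0,0,0],-12,0.05]]' | python3 inch.py;python3 -c "
from h import *
rel(np.r_[A,.195],.3696-1.57)"
```

```text
clock: 13.05
ee_pos: [0.5729, -0.1377, 0.2394]
ee_rot: [0.853, 0.521, -0.0, -0.0]
ft_force: [-0.5, 0.5, -0.3]
grip_width: 0.0495
gripper_force: 0.0
clock: 14.05
ee_pos: [0.573, -0.1378, 0.2394]
ee_rot: [0.269, 0.963, -0.0, -0.0]
ft_force: [0.0, 0.5, -0.3]
grip_width: 0.0501
gripper_force: 0.0
rel [-0.0001  0.0013  0.0444] turn -0.9154 q [ 0.7   0.51 -0.68  1.75  0.36  1.02  0.91] F [ 0.   0.5 -0.3] M [ 0.06 -0.13  0.04] t 14.05
```

```bash
echo '[[[0,0.1,0],-0.72,0.05],[[0,0.1,0],-1.44,0.05],[[0,0.1,0],-2.16,0.05],[[0,0.1,0],-2.88,0.05],[[0,0.1,0],-3.6,0.05],[[0,0.1,0],-3.68,0.05],[[0,0.1,2],-3.68,0.05],[[0,0.1,4.4],-3.68,0.05]]' | python3 inch.py >/dev/null; echo '[[[0,0,0.02],0,0.05],[[0,0,0],0,0],[[0,0,0],0,0],[[0,0,0],0,0],[[0,0,0],0,0]]' | python3 inch.py;python3 -c "
from h import *
rel(np.r_[A,.195],.3696-1.57)"
```

```text
clock: 15.68
ee_pos: [0.5736, -0.1367, 0.1959]
ee_rot: [-0.183, 0.983, -0.0, 0.0]
ft_force: [-2.7, 1.7, 6.6]
grip_width: 0.0218
gripper_force: 30.0
rel [-0.0001 -0.      0.0009] turn -0.0021 q [ 0.8   0.62 -0.84  1.77  0.55  0.99  1.68] F [-2.7  1.7  6.6] M [0.41 0.36 0.12] t 15.675
```

Now half a turn on.

To row units: 0.0004 m is 0.04, 0.0003 m is 0.03, 1.36 rad is 5.44.

```bash
echo '[[[0,0,0],0.68,0],[[0,0,0.01],1.36,0],[[0,0,0.01],2.04,0],[[0,0,0.02],2.72,0],[[0,0,0.02],3.4,0],[[0,0,0.03],4.08,0],[[0,0,0.03],4.76,0],[[0,0,0.04],5.44,0]]' | python3 inch.py >/dev/null; echo '[[[0,0,0],0.68,0],[[0,0,0.01],1.36,0],[[0,0,0.01],2.04,0],[[0,0,0.02],2.72,0],[[0,0,0.02],3.4,0],[[0,0,0.03],4.08,0],[[0,0,0.03],4.76,0],[[0,0,0.04],5.44,0]]' | python3 inch.py;python3 -c "
from h import *
rel(np.r_[A,.195],.3696-4.712)"
```

```text
clock: 17.68
ee_pos: [0.5733, -0.137, 0.1951]
ee_rot: [0.924, 0.382, -0.0, 0.0]
ft_force: [-5.8, 0.3, 7.9]
grip_width: 0.0216
gripper_force: 30.1
rel [0.0005 0.0001 0.0001] turn 0.4144 q [ 0.36  0.49 -0.23  1.79  0.14  0.88 -0.72] F [-5.8  0.3  7.9] M [-0.07  1.33  0.3 ] t 17.675
```

Finish the half (0.42), then the quarter back.

To row units: 0.0001 m is 0.01, 0.42 rad is 1.68.

```bash
echo '[[[0,0,0],0.6,0],[[0,0,0],1.2,0],[[0,0,0.01],1.68,0],[[0,0,0.01],1.68,0]]' | python3 inch.py; python3 -c "
from h import *
rel(np.r_[A,.195],.3696-4.712)"; echo '[[[0,0,0],-0.68,0],[[0,0,-0.01],-1.36,0],[[0,0,-0.01],-2.04,0],[[0,0,-0.02],-2.72,0],[[0,0,-0.02],-3.4,0],[[0,0,-0.02],-4.08,0],[[0,0,-0.03],-4.76,0],[[0,0,-0.03],-5.44,0]]' | python3 inch.py >/dev/null; echo '[[[0,0,0],-0.6,0],[[0,0,-0.01],-0.9,0],[[0,0,-0.01],-0.9,0]]' | python3 inch.py; python3 -c "
from h import *
rel(np.r_[A,.195],.3696-3.1416)"
```

```text
clock: 18.18
ee_pos: [0.5732, -0.1369, 0.195]
ee_rot: [0.983, 0.183, -0.0, 0.0]
ft_force: [-5.7, 0.2, 9.9]
grip_width: 0.0214
gripper_force: 30.0
rel [ 0.0005 -0.     -0.    ] turn -0.0021 q [ 0.28  0.48 -0.13  1.79  0.08  0.87 -1.09] F [-5.7  0.2  9.9] M [ 0.    1.46 -0.07] t 18.175
clock: 19.55
ee_pos: [0.5735, -0.137, 0.1954]
ee_rot: [0.559, 0.829, 0.0, 0.0]
ft_force: [-3.2, 0.1, 8.5]
grip_width: 0.0217
gripper_force: 30.0
rel [0.0003 0.0003 0.0004] turn 0.0152 q [ 0.56  0.52 -0.49  1.78  0.3   0.91  0.32] F [-3.2  0.1  8.5] M [ 0.07  0.68 -0.03] t 19.55
```

Now the last half turn, to about 6.30 (3.17 rad more).

```bash
echo '[[[0,0,0],0.68,0],[[0,0,0.01],1.36,0],[[0,0,0.01],2.04,0],[[0,0,0.02],2.72,0],[[0,0,0.02],3.4,0],[[0,0,0.03],4.08,0],[[0,0,0.03],4.76,0],[[0,0,0.04],5.44,0]]' | python3 inch.py >/dev/null; echo '[[[0,0,0],0.68,0],[[0,0,0.01],1.36,0],[[0,0,0.01],2.04,0],[[0,0,0.02],2.72,0],[[0,0,0.02],3.4,0],[[0,0,0.03],4.08,0],[[0,0,0.03],4.76,0],[[0,0,0.04],5.44,0]]' | python3 inch.py;python3 -c "
from h import *
rel(np.r_[A,.195],.3696-6.283)"
```

```text
clock: 21.55
ee_pos: [0.5733, -0.1367, 0.1947]
ee_rot: [0.927, -0.376, -0.0, -0.0]
ft_force: [-6.7, 1.7, 11.2]
grip_width: 0.0218
gripper_force: 30.1
rel [ 0.0003 -0.0003 -0.0003] turn 0.4306 q [ 0.08  0.48  0.12  1.8  -0.08  0.87 -2.1 ] F [-6.7  1.7 11.2] M [0.48 1.59 0.35] t 21.55
```

```bash
echo '[[[0,0,0],0.6,0],[[0,0,0],1.2,0],[[0,0,0.01],1.68,0],[[0,0,0.01],1.82,0],[[0,0,0.01],1.82,0]]' | python3 inch.py
python3 - <<'E'
from h import *
import cv2
rel(np.r_[A,.195],.3696-6.283)
E
```

```text
clock: 22.18
ee_pos: [0.5733, -0.1366, 0.1945]
ee_rot: [0.82, -0.573, -0.0, 0.0]
ft_force: [-5.9, 2.0, 10.4]
grip_width: 0.022
gripper_force: 30.0
rel [ 0.0002 -0.0003 -0.0005] turn -0.0193 q [ 0.01  0.49  0.23  1.8  -0.14  0.87 -2.49] F [-5.9  2.  10.4] M [0.51 1.43 0.12] t 22.175
```

```bash
echo '[[[0,0,0],0.2,0],[[0,0,0],0.2,0],[[0,0,0],0.2,0.05],[[0,0,0],0.2,0.05],[[0,0,0],0.2,0.05],[[0,0,-6],0.2,0.05],[[0,0,-12],0.2,0.05],[[0,0,-12],0.2,0.05]]' | python3 inch.py
python3 - <<'E'
from h import *
import cv2
im=manip.read_camera('scene')[150:300,190:350,::-1]
w=manip.read_camera('wrist')[:,:,::-1]
cv2.imwrite('pics/s4.png',np.hstack([cv2.resize(im,(448,420),interpolation=cv2.INTER_CUBIC),w[:,105:455]]))
cv2.imwrite('pics/top4.png',manip.read_camera('top')[:,:,::-1])
E
```

```text
clock: 23.18
ee_pos: [0.5748, -0.1373, 0.3186]
ee_rot: [0.805, -0.593, 0.003, -0.002]
ft_force: [-0.2, 0.5, -0.6]
grip_width: 0.0501
gripper_force: 0.0
```

View pics/s4.png

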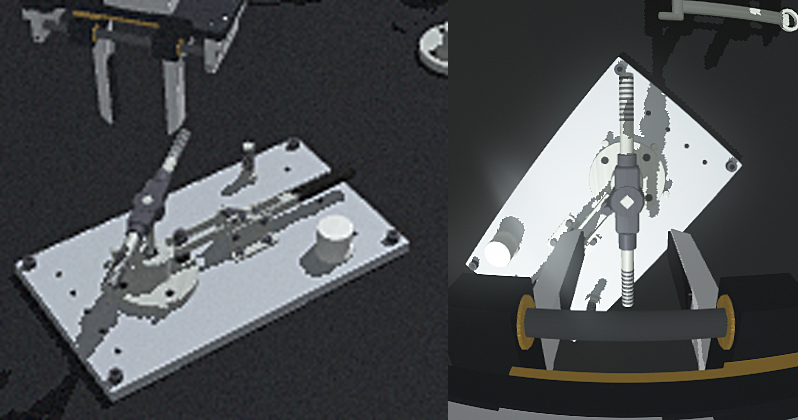

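The bar is back at its starting direction and aligned with the hand (wrist column ~627), one full turn on. The clamp is still shut at (190–350, 235–175), and the tin and bolt haven't moved. The gripper is clear, so I'll hand in.

```bash
python3 -c "
from station import manip
print(manip.finish_job())"
```

```text
the job is handed in; nothing more can be done
None
```

The job is handed in at about 23 s: I pressed the clamp down to its stop, then worked the tap ½ on, ¼ back, ½ on, ¼ back and ½ on, ending about 6.35 rad in by the tool's angle. That is a full turn and just short of the 6.40 stop, with the clamp shut, the wrench left on the tap and nothing else seen to move on the plate.

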